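# Show a filter plate from under its cover flap

### The job

The filter housing's cover flap is kept shut by an orange ring on a post: lift the ring off, set it down gently and flat on the bare worktop, then swing the flap open by its red pull until it stands upright or beyond, and draw the blue filter plate up out of its guides by its yellow tab. Finish while holding the plate still and upright, centred over the white light panel of the pad with its broad face parallel to the pad's reader bar and its lower edge about 10 cm above the panel. Leave the flap open and the ring lying there, and do not push or knock over the cups and bottles standing about.

Things in the scene. Friction and masses are not known exactly. Their poses are not given: they have to be found in the camera images.
- housing: Fixed white open-topped filter box 116 (x) x 130 (y) x 76 mm high; shut flap's top at 81 mm. Origin: centre of underside; x from its front (robot side) to the hinge, y left, z up. Plate stands across it (width along y) 12 mm in front of centre; guides hold only its side edges, beyond 36 mm from the middle, up to 50 mm high, 1.5 mm play; free space 40 mm to the front wall, 60 mm to the back.
- flap (a joint): Cover flap hinge, rad: 0 shut, 1.57 upright, stop at 1.95. The hinge is stiff: the flap stays where it is left (about 1 to 2 N at the pull moves it).
- flap_hinge (a point): Midpoint of the flap's hinge axis, along the housing's y, at the back: 56 mm behind the housing's centre, 76 mm above the worktop.
- flap_pull (a point): Middle of the red pull's cross bar (9 mm round, along y): a D loop in the flap's plane sticking out of its front edge, 153 mm from the hinge, 12 mm right of the middle, 78 mm high when shut; moves with the flap. Loop opening 32 mm deep, 50 mm wide. A gripper pointing down, closing along the housing's x, one finger in the loop, can hold it while the flap turns: the bar turns between the pads.
- post_tip (a point): Top of the fixed steel post, 12 mm thick, that stands up through an open notch in the flap's front left part: 38 mm in front of and 42 mm left of the housing's centre, 109 mm above the worktop, 28 mm above the shut flap.
- ring: Orange keeper ring, 38 mm across, hole 18 mm, 26 mm high, loose (60 g), axis z. Origin: centre of its underside. At the start it lies on the shut flap round the post, whose tip stands 2 mm above it.
- plate: Blue-framed filter plate, loose (60 g), 90 mm wide (y) x 8 mm thick (x) x 66 mm high with its tab. Origin: centre of its lower edge, z up along its height, x is normal to its broad face. Hidden under the flap at the start, lower edge 8 mm above the worktop. Frame 48 mm high; its faces are flush with those of the tab.
- plate_tab (a point): Centre of the yellow tab on top of the plate, 36 mm wide (y) x 8 mm thick (x) x 18 mm high, 57 mm above the plate's lower edge; its top is 74 mm above the worktop while the plate is in the housing.
- pad: Light pad, fixed: black slab 130 x 130 x 10 mm with a white panel 92 x 112 mm and, along its far (+x) edge, the black reader bar, 18 mm deep, 130 mm long along y, its top 32 mm above the worktop. Origin: centre of its underside; yaw up to 0.3 rad. Housing and pad swap sides (left, right) from start to start; the worktop between them, straight ahead of the robot, 80 mm wide at least, is bare.
- pad_center (a point): Centre of the white panel's upper face, 11 mm above the worktop.
- cup_orange: White sample cup with orange cap, 59 mm wide, 66 mm high; bystander, origin under its centre.
- cup_white: White sample cup with white cap, 59 mm wide, 66 mm high; bystander, origin under its centre.
- oil_bottle: Small white bottle, 27 mm wide, 62 mm high; bystander, origin under its centre.
- stain_bottle: Brown bottle with red cap, 38 mm wide, 78 mm high; bystander, origin under its centre.
Mind the look-alikes: they are no part of the job. Several things have the shape of the pad; the one meant has the colours described above. There is more than one size of the housing; the job needs the larger.

How it is judged:
By the outcome, as a careful person would: the job done as asked, in the order asked, and still so for the second after the job is handed in, while the arm keeps its last pose, push and grip.
It also fails if it takes over 61 s, if anything falls off the work surface, if the arm or the gripper's body presses on something with over 40 N, if the wrist force passes 120 N, or if a joint passes its speed limit or range.

### The arm

A 7-joint arm with a two-finger parallel gripper is mounted at the origin on a cart in front of the work surface, level with it; the furniture and walls round the work are solid. World frame = base frame: x ahead of the robot, y to its left, z up, the work surface at z = 0. Lengths are in m, angles in rad, forces in N, time in s.
With the tool pointing down it reaches from about 0.4 to 0.85 m from the base axis. Payload 10.4 kg.
Tool frame: the origin (TCP) lies at the very end of the fingers, on their centre line; the grasp point (between the pads) lies 19 mm behind it; z points along the fingers, y is the line along which they close (so a half turn about z gives the same grasp; the last joint's range is limited). The gripper opens to 87 mm and grips with 3 to 60 N. Pads are 19 mm wide; open, the fingers measure 117 mm over their backs; the gripper's body (75 mm by 190 mm) begins 51 mm behind the grasp point.
Start: joints at [-0.023, 0.332, -0.065, 1.46, 0.022, 1.35, -0.088], TCP at [0.625, 0, 0.223] pointing down, gripper open.
Joint ranges: [-2.6, 2.6], [-0.5, 2.12], [-1.47, 1.34], [0.16, 2.42], [-1.27, 4.41], [0.06, 2.06], [-2.6, 2.6]. Speed limits (rad/s): [2.22, 2.22, 2.79, 2.79, 3.14, 3.14, 3.14].

### API

Orientations are given as a unit quaternion [x, y, z, w].
In Python, from bench import r gives the robot as it stands.
- The arm moves only by the tool jog_arm, called after "Emit:" as name(argument=value, ...), one argument or row to a line, values as JSON. Schema: {"type":"object","properties":{"increments":{"type":"array","items":{"type":"array","prefixItems":[{"type":"array","items":{"type":"number"},"minItems":3,"maxItems":3},{"type":"number"},{"type":"number"}],"minItems":3,"maxItems":3},"minItems":1,"maxItems":12},"grip_n":{"type":"number"},"only":{"type":"string"},"quiet":{"type":"boolean"},"lines":{"type":"string"}},"required":["increments"],"additionalProperties":false}. increments is a list of rows, 1 to 12 of them, each written [[dx, dy, dz], turn, opening]: dx, dy, dz in normalised numbers (1 is 0.6 m), then a turn about the tool's z in normalised numbers (1 is pi/2 rad), then the finger opening in m; each row is the pose to reach, as a shift and turn from the pose commanded when the call began, along the tool's axes at that moment; what a row does not reach only later rows make up. A row lasts 1/10 s, in which the tool goes at most 0.05 m and 0.15 rad, less where a joint would pass 70% of its speed; a pose out of reach is approached as far as the arm can. The fingers move at their own pace and stop on an object; grip_n is the grip in N (left out, the last holds). Time passes only in rows, so rows that do not move let the fingers close. The tool returns the time, the measured TCP pose, the force, the opening and the grip force at its end. only (a regular expression) keeps the lines of the reply that match it, lines (a string "A,B") keeps lines A to B, and quiet returns only ok. A shift or turn number past 1, either way, is cut back to 1. Input that does not fit is refused with a message, and nothing moves.
- r.read_state(): the state, without advancing time (a new reading comes with each control period).
- r.camera(name): name is "scene" or "side" or "wrist"; returns a dict with "img" (400x640x3 uint8, red, green, blue), "fx", "fy", "cx", "cy" (pixels), "pose" (4x4, takes a point from camera to world coordinates). Camera axes: x right, y down, z forward; pixel columns grow to the right and rows downward; lengths in m; the calibration is good to about 2 mm. A picture is of the moment at which its call begins. There is no depth.
- r.close_job(): hands the job in; it is judged then, once.
Trained networks look in the newest picture that a camera, given by its name, has taken for a name from the list of things; names that differ only in an ending like _2 or _b are one class to them, and where a whole thing is asked for, a point or a joint stands for the part that bears it (a point fixed in the world has none). Each returns a list of dicts, best first, with "p" (0 to 1); they miss things now and then, are a little off and sometimes report something else, mostly with a low value. They report only what shows in the picture. A call takes as long as a camera call. They do not tell look-alikes from the thing itself.
- r.recognise(camera, label): "position" ([column, row] as shares, 0 to 1, of the picture: columns of its width, rows of its height, amid what is visible of it).
- r.regions_of(camera, label): "pixels" (400x640 bool, what is visible of it) and "position" ([column, row] as shares, 0 to 1, of the picture: columns of its width, rows of its height, amid what is visible of it).
The state is a dict: "time": time; "joint_positions": joint angles; "joint_vel": joint speeds; "joint_torque": joint torques, N m; "ee_pos": TCP position; "eef_rot": TCP orientation; "ft_force": force on the tool from outside, world axes, zero at the start; "torque": the same for the moment, N m; "width": finger opening in m; "grip_force": force on a finger pad.
Only numpy, scipy, OpenCV 4.12 (cv2) and the standard library are available. Lean on these libraries where they do the work, as an engineer would, in place of code of your own. Each camera call takes 0.05 s, during which the arm holds its last target. There are 200 camera calls.

## Working session

There is one attempt and no reset: what is moved stays moved. The work goes in short steps, Python scripts to look and compute and a tool call to move; the robot and the scene stay as the last step left them, time stands still between calls to the robot, and variables do not carry over. Pictures are saved under pics/ and viewed, at most 12 in all, crops included, and the job is handed in when it is done.

```bash
ls; mkdir -p pics; python3 - <<'E'
from bench import r
import cv2,numpy as np
s=r.read_state();print(s['time'],s['ee_pos'],s['eef_rot'],s['width'])
ims=[]
for c in ['scene','side']:
    d=r.camera(c);ims.append(d['img']);print(c,d['fx'],d['cx'],d['cy'],np.round(d['pose'],3).tolist())
    cv2.imwrite(f'pics/{c}0.png',d['img'][:,:,::-1])
    for l in ['housing','ring','pad','flap_pull','post_tip','pad_center','cup_orange','cup_white','oil_bottle','stain_bottle']:
        print(l,[(round(q['p'],2),round(q['position'][0]*640),round(q['position'][1]*400)) for q in r.recognise(c,l)])
E
```

```text
pics
0.0 [6.24603516e-01 2.01828923e-06 2.21745713e-01] [ 7.07092863e-01  7.07120330e-01 -5.33924295e-04 -4.86721638e-04] 0.0867412464478534
scene 377.5820287551223 315.7288402671546 197.3578469079915 [[0.707, -0.414, 0.573, -0.131], [-0.707, -0.424, 0.566, -0.68], [0.008, -0.805, -0.593, 0.783], [0.0, 0.0, 0.0, 1.0]]
housing [(0.65, 369, 237)]
ring [(0.62, 351, 225), (0.18, 371, 238)]
pad [(0.74, 238, 221), (0.64, 281, 193), (0.64, 246, 160)]
flap_pull [(0.69, 300, 254), (0.55, 370, 231)]
post_tip [(0.96, 295, 260), (0.82, 369, 240)]
pad_center [(0.64, 281, 188), (0.64, 240, 226)]
cup_orange [(0.76, 419, 284)]
cup_white [(0.79, 431, 261)]
oil_bottle [(0.48, 247, 159)]
stain_bottle [(0.63, 285, 152), (0.32, 419, 282)]
side 382.0802497927866 324.29413891232326 198.6102643759404 [[-0.819, -0.25, 0.516, -0.044], [-0.573, 0.327, -0.751, 0.827], [0.019, -0.911, -0.411, 0.574], [0.0, 0.0, 0.0, 1.0]]
housing [(0.69, 394, 223), (0.67, 349, 196)]
ring [(0.6, 362, 190)]
pad [(0.74, 271, 257), (0.69, 351, 276)]
flap_pull [(0.94, 353, 189), (0.87, 398, 216)]
post_tip [(0.92, 394, 221), (0.65, 351, 199)]
pad_center [(0.79, 350, 275)]
cup_orange [(0.8, 393, 185)]
cup_white [(0.64, 364, 178)]
oil_bottle [(0.34, 391, 184)]
stain_bottle []
```

```bash
python3 - <<'E'
import cv2,numpy as np
a=cv2.imread('pics/scene0.png')[120:320,180:480];b=cv2.imread('pics/side0.png')[140:320,200:470]
a=cv2.resize(a,(800,533),interpolation=cv2.INTER_CUBIC);b=cv2.resize(b,(800,533),interpolation=cv2.INTER_CUBIC)
cv2.imwrite('pics/a.png',a);cv2.imwrite('pics/b.png',b)
E
```

```text
(no output)
```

View pics/a.png

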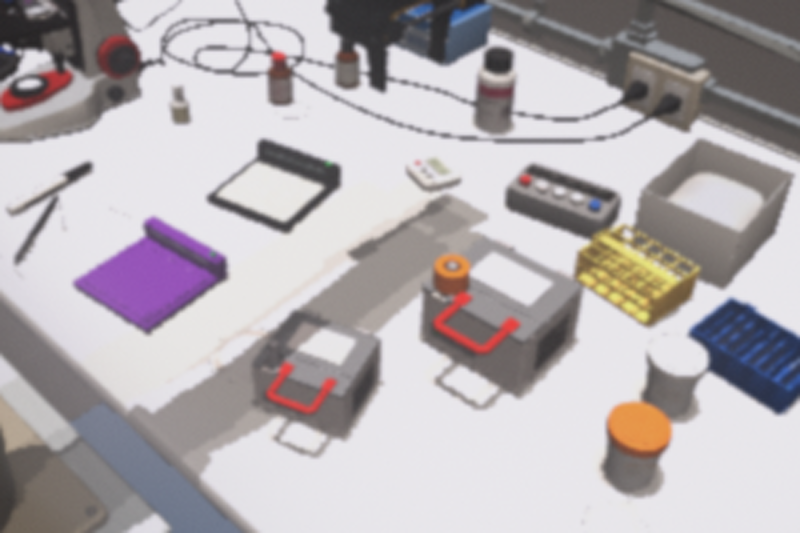

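View pics/b.png

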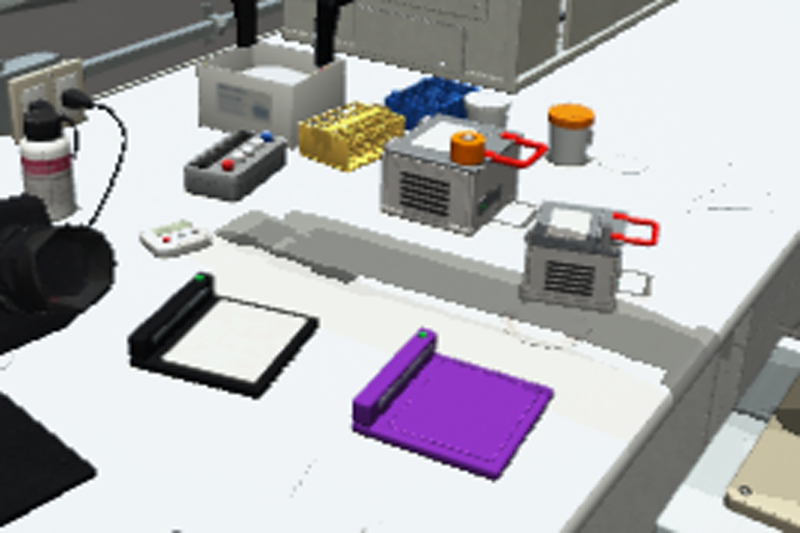

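Scene crop: there are two housings with red pulls. The larger one, with the orange ring, is at scene px (367,236); the smaller one at (299,257) has no ring. There are two pads. The black one with the white panel is at scene (283,191) and side (275,254); the purple one at (238,221) is a decoy. The job needs the large housing with the ring and the black/white pad. Next I'll fit their poses from the masks of both cameras.

```bash
cat > h.py <<'E'
import numpy as np,cv2
from scipy.optimize import minimize
from scipy.spatial.transform import Rotation as R
def proj(d,P):
    T=np.linalg.inv(np.array(d['pose']));p=np.atleast_2d(P)@T[:3,:3].T+T[:3,3]
    return np.c_[d['fx']*p[:,0]/p[:,2]+d['cx'],d['fy']*p[:,1]/p[:,2]+d['cy']]
def ray(d,uv):
    M=np.array(d['pose']);v=M[:3,:3]@np.array([(uv[0]-d['cx'])/d['fx'],(uv[1]-d['cy'])/d['fy'],1]);return M[:3,3],v
def atz(d,uv,z):
    o,v=ray(d,uv);return o+v*(z-o[2])/v[2]
def tri(obs):
    A=np.zeros((3,3));b=np.zeros(3)
    for d,uv in obs:
        o,v=ray(d,uv);v/=np.linalg.norm(v);Q=np.eye(3)-np.outer(v,v);A+=Q;b+=Q@o
    return np.linalg.solve(A,b)
def box(x0,x1,y0,y1,z0,z1): return np.array([[x,y,z] for x in(x0,x1) for y in(y0,y1) for z in(z0,z1)])
def place(P,q): # q=x,y,yaw
    c,s=np.cos(q[2]),np.sin(q[2]);return np.c_[c*P[:,0]-s*P[:,1]+q[0],s*P[:,0]+c*P[:,1]+q[1],P[:,2]]
def render(d,parts,q):
    m=np.zeros((400,640),np.uint8)
    for P in parts:
        h=cv2.convexHull(proj(d,place(P,q)).astype(np.float32))
        cv2.fillConvexPoly(m,np.round(h*16).astype(np.int32),255,cv2.LINE_AA,4)
    return m/255.
def fit(views,parts,q0):
    g=lambda m:cv2.GaussianBlur(m.astype(np.float32),(0,0),1.5)
    t=[(d,g(m)) for d,m in views]
    f=lambda q:sum(((g(render(d,parts,q))-m)**2).sum() for d,m in t)
    s=np.array(q0)+np.array([[0,0,0],[.03,0,0],[0,.03,0],[0,0,.2]])
    o=minimize(f,q0,method='Nelder-Mead',options=dict(initial_simplex=s,xatol=1e-4,fatol=.01))
    o=minimize(f,o.x,method='Nelder-Mead',options=dict(initial_simplex=o.x+(s-q0)*.3,xatol=1e-4,fatol=.01));return o.x,o.fun
E
python3 - <<'E'
from bench import r
from h import *
import pickle
C={c:r.camera(c) for c in ['scene','side']}
A={'scene':dict(housing=(369,237),flap=(370,225),ring=(351,222),pad=(283,191),flap_pull=(358,243)),'side':dict(housing=(349,198),flap=(355,188),ring=(358,190),pad=(275,254),flap_pull=(375,190))}
M={}
for c in C:
    for l,(u,v) in A[c].items():
        L=r.regions_of(c,l)
        L=sorted(L,key=lambda q:np.hypot(q['position'][0]*640-u,q['position'][1]*400-v))
        if L:
            q=L[0];M[c,l]=q['pixels'];print(c,l,round(q['p'],2),q['position'][0]*640,q['position'][1]*400,q['pixels'].sum())
        else: print(c,l,'none')
pickle.dump((C,M),open('m.pkl','wb'))
for l in ['ring','pad','housing']:
    if ('scene',l) in M and ('side',l) in M:
        p=tri([(C[c],np.argwhere(M[c,l]).mean(0)[::-1]) for c in C]);print(l,p)
        if l=='pad':print(fit([(C[c],M[c,l]) for c in C],[box(-.065,.065,-.065,.065,0,.01),box(.047,.065,-.065,.065,0,.032)],[p[0],p[1],0]))
        if l=='housing':print(fit([(C[c],M[c,l]) for c in C],[box(-.058,.058,-.065,.065,0,.081)],[p[0],p[1],0]))
o=np.zeros((400,640,3),np.uint8)
E
```

```text
scene housing 0.81 368.384 238.60000000000002 2255
scene flap 0.83 368.384 230.68 1167
scene ring none
scene pad 0.62 284.928 189.32 1029
scene flap_pull 0.87 367.87199999999996 233.32000000000002 1293
side housing 0.67 351.42400000000004 198.0 1501
side flap 0.63 350.272 188.79999999999998 487
side ring none
side pad 0.68 272.896 254.6 1580
side flap_pull 0.86 350.52799999999996 187.0 457
pad [0.56896848 0.17343845 0.00643847]
(array([0.56222997, 0.16943509, 0.25041346]), np.float64(70.530029296875))
housing [ 0.55649253 -0.2165809   0.03670332]
(array([ 0.55492526, -0.21436655,  0.10208585]), np.float64(255.01211547851562))
```

```bash
python3 - <<'E'
from h import *
import pickle
C,M=pickle.load(open('m.pkl','rb'))
qp=np.array([.5622,.1694,.2504])
V=[(C[c],M[c,'housing']|M[c,'flap']) for c in C]
cyl=lambda r,z0,z1:np.array([[r*np.cos(a),r*np.sin(a),z] for a in np.linspace(0,6.28,24) for z in(z0,z1)])
# colour masks
W={'scene':(slice(205,235),slice(335,362)),'side':(slice(178,202),slice(345,372))}
rv=[];pv=[]
for c in C:
    hsv=cv2.cvtColor(C[c]['img'],cv2.COLOR_RGB2HSV);H,S=hsv[...,0],hsv[...,1]
    org=(H>7)&(H<22)&(S>120);red=((H<5)|(H>172))&(S>130)
    m=np.zeros_like(org);m[W[c]]=org[W[c]];rv.append((C[c],m));print(c,m.sum(),np.argwhere(m).mean(0)[::-1])
    ww={'scene':(slice(225,256),slice(340,378)),'side':(slice(180,200),slice(362,388))}[c]
    m=np.zeros_like(red);m[ww]=red[ww];pv.append((C[c],m));print(c,'red',m.sum())
p=tri([(d,np.argwhere(m).mean(0)[::-1]) for d,m in rv]);print('ring tri',p)
qr=fit(rv,[cyl(.019,.081,.107)],[p[0],p[1],0]);print('ring',qr)
# housing: body + ring + pull
HP=[box(-.058,.058,-.065,.065,0,.076),box(-.058,.058,-.065,.065,.076,.081)]
pl=[box(-.103,-.094,-.037-.004,.013+.004,.0735,.0825),box(-.1,-.06,-.041,-.033,.0735,.0825),box(-.1,-.06,.009,.017,.0735,.0825)]
print('pull',fit(pv,pl,[.555,-.2144,.1]))
R2=[(d,m|k|l) for (d,m),(_,k),(_,l) in zip(V,rv,pv)]
rg=cyl(.019,.081,.107)+[-.038,.042,0]
qh,f=fit(R2,HP+[rg]+pl,[.555,-.2144,.1]);print('housing',qh,f, place(np.array([[-.038,.042,0],[-.097,-.012,0]]),qh))
out=[]
for c,(u,v) in {'scene':(230,150),'side':(230,160)}.items():
    im=cv2.resize(C[c]['img'][v:v+120,u:u+190][:,:,::-1],None,fx=4,fy=4,interpolation=cv2.INTER_CUBIC)[:, :760]
    for parts,q in(([box(-.065,.065,-.065,.065,0,.01),box(.047,.065,-.065,.065,0,.032)],qp),(HP[:1]+[rg]+pl,qh)):
        for P in parts:
            m=cv2.convexHull(((proj(C[c],place(P,q))-[u,v])*4+2).astype(np.int32));cv2.polylines(im,[m],True,(0,255,0),1)
    out.append(im)
im=np.vstack(out);im=cv2.resize(im,None,fx=.62,fy=.62,interpolation=cv2.INTER_AREA);cv2.imwrite('pics/c.png',im);print(im.shape)
E
```

```text
scene 101 [349.12871287 220.98019802]
scene red 168
side 114 [357.24561404 189.78070175]
side red 90
ring tri [ 0.51640989 -0.17194119  0.09617493]
ring (array([ 0.51718695, -0.17269852,  0.10478898]), np.float64(61.581695556640625))
pull (array([ 0.56188125, -0.2084332 ,  0.11155277]), np.float64(74.60800170898438))
housing [ 0.55641646 -0.2133518   0.11432513] 84.00196838378906 [[ 0.51387332 -0.17596087  0.        ]
 [ 0.46141859 -0.23633886  0.        ]]
(595, 471, 3)
```

View pics/c.png

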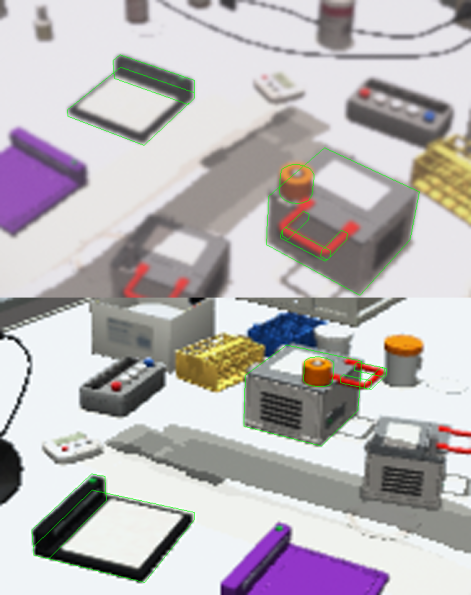

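Both overlays match: the large housing is at (0.556,-0.213), yaw 0.114, and the pad is at (0.562,0.169), yaw 0.25. Now I'll check which way the gripper's long body side runs and get a wrist view for the ring.

```bash
python3 - <<'E'
from bench import r
from h import *
import pickle
C,M=pickle.load(open('m.pkl','rb'))
w=r.camera('wrist');print(w['fx'],np.round(w['pose'],3).tolist());s=r.read_state();print(s['time'])
out=[]
for c in C:
    t=proj(C[c],[[.6246,0,.2217],[.6246,0,.2917]]);print(c,t)
    u,v=(t[1]-[60,60]).astype(int);v=max(v,0);im=C[c]['img'][v:v+120,u:u+120];out.append(cv2.resize(im,(395,395),interpolation=cv2.INTER_CUBIC))
wi=w['img'].copy()
top=np.hstack(out);wi=cv2.resize(wi,None,fx=.3,fy=.3);
im=np.zeros((395+192,790,3),np.uint8);im[:395]=top;im[395:395+wi.shape[0],:wi.shape[1]]=wi
cv2.imwrite('pics/g.png',im[:,:,::-1])
for uv,n in (((299,262),'smallhousing scene z=.04'),((238,221),'purple')): print(n,atz(C['scene'],uv,.04 if n[0]=='s' else .005))
for l,z in (('cup_orange',.05),('cup_white',.05)):
    uv={'cup_orange':(419,284),'cup_white':(431,261)}[l];print(l,atz(C['scene'],uv,z))
E
```

```text
283.1801443462806 [[1.0, 0.001, -0.0, 0.625], [0.001, -0.954, -0.299, 0.082], [-0.0, 0.299, -0.954, 0.385], [0.0, 0.0, 0.0, 1.0]]
1.75
scene [[331.70998645 148.37288273]
 [332.50417935 127.34562893]]
side [[296.74796854 158.63215496]
 [296.4743236  135.05873006]]
smallhousing scene z=.04 [ 0.34754495 -0.14658855  0.04      ]
purple [0.35348818 0.14650249 0.005     ]
cup_orange [ 0.50374656 -0.41967109  0.05      ]
cup_white [ 0.59504975 -0.39860703  0.05      ]
```

View pics/g.png

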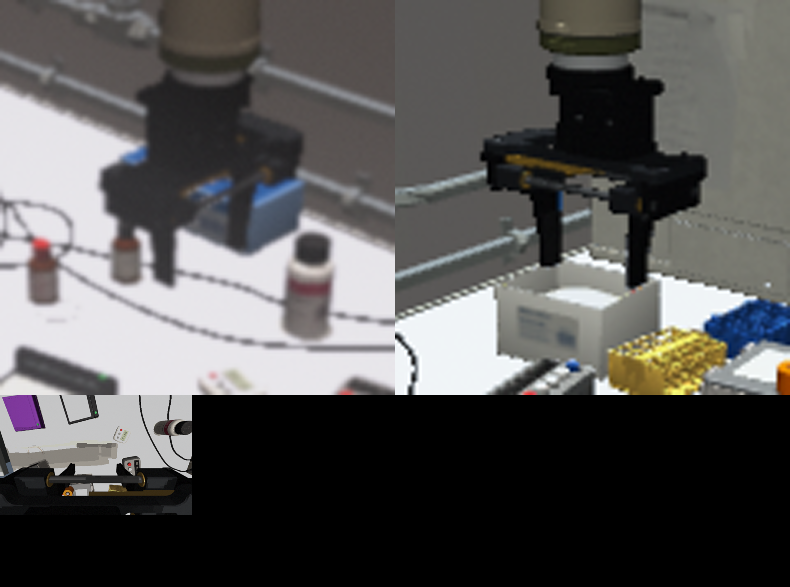

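The gripper's long side runs along its closing line, so with the flap standing up I'll grip the tab across its width, closing along the housing's y, to keep the body clear of the flap. First I move above the ring.

The rows are not in the units I measure in: shifts go in shares of 0.6 m and turns go in shares of pi/2 rad. I convert before sending: -0.174 m is -0.29, -0.1086 m is -0.181, -0.114 rad is -0.0726.

Emit:
jog_arm(
  increments=[
    [[-0.0333,-0.02,0],0,0.06],
    [[-0.1,-0.0617,0.0167],-0.0191,0.06],
    [[-0.1667,-0.1033,0.0417],-0.0382,0.06],
    [[-0.225,-0.1417,0.075],-0.0573,0.06],
    [[-0.2667,-0.1667,0.1],-0.0726,0.06],
    [[-0.285,-0.1783,0.1167],-0.0726,0.06],
    [[-0.29,-0.181,0.125],-0.0726,0.06],
    [[-0.29,-0.181,0.125],-0.0726,0.06],
    [[-0.29,-0.181,0.125],-0.0726,0.06],
  ],
  grip_n=20,
)

```text
time: 2.65
ee_pos: [0.5177, -0.1723, 0.1481]
eef_rot: [0.665, 0.747, 0.001, 0.0]
ft_force: [-0.1, -0.5, -0.4]
width: 0.0602
grip_force: 0.0
```

```bash
python3 - <<'E'
from bench import r
from h import *
C={c:r.camera(c) for c in ['wrist','side','scene']};s=r.read_state();print(s['ee_pos'],R.from_quat(s['eef_rot']).as_matrix().round(3).tolist())
for c,d in C.items():
    hsv=cv2.cvtColor(d['img'],cv2.COLOR_RGB2HSV);m=(hsv[...,0]>7)&(hsv[...,0]<22)&(hsv[...,1]>120)
    print(c,proj(d,[.516,-.174,.094]))
    n,L,st,ce=cv2.connectedComponentsWithStats(m.astype(np.uint8));
    for i in range(1,n):
        if st[i,4]>60:print(st[i],ce[i],atz(d,ce[i],.094),atz(d,ce[i],.107))
cv2.imwrite('pics/w1.png',C['wrist']['img'][:,:,::-1])
E
```

```text
[ 0.51741044 -0.1728447   0.14809835] [[-0.116, 0.993, 0.001], [0.993, 0.116, 0.0], [-0.0, 0.001, -1.0]]
wrist [[316.77252625 213.4814043 ]]
[ 288  188   48   53 1748] [311.47139588 214.26830664] [ 0.51176703 -0.17518914  0.094     ] [ 0.51152364 -0.17012385  0.107     ]
[462 233  77  26 584] [504.08561644 244.49657534] [ 0.67704059 -0.18349569  0.094     ] [ 0.66687879 -0.17793191  0.107     ]
[200 256  20  51 533] [207.72983114 281.84052533] [ 0.42743291 -0.24960001  0.094     ] [ 0.43225059 -0.24006917  0.107     ]
[418 257  21  50 524] [429.9389313  281.66603053] [ 0.62305193 -0.2265802   0.094     ] [ 0.6161301  -0.21843082  0.107     ]
[ 247  316  306   20 4716] [411.65012723 327.34223919] [ 0.6175606  -0.27724892  0.094     ] [ 0.61096832 -0.26605881  0.107     ]
side [[357.04391067 189.42844371]]
[336 142  26   5  61] [347.37704918 144.16393443] [ 0.8170464 -0.5997777  0.094    ] [ 0.7937401  -0.56114775  0.107     ]
[385 175  15   9 110] [392.12727273 178.91818182] [ 0.46657268 -0.33028692  0.094     ] [ 0.45275357 -0.29895198  0.107     ]
[301 183  23  15 163] [310.03680982 189.44171779] [ 0.63678532 -0.08121597  0.094     ] [ 0.61835862 -0.0566233   0.107     ]
[352 184  12  12 120] [357.275 189.8  ] [ 0.51382657 -0.17178011  0.094     ] [ 0.49872832 -0.1447359   0.107     ]
scene [[349.00443345 222.99062545]]
[402 219  33  17 115] [417.70434783 227.06086957] [ 0.6397456  -0.31995027  0.094     ] [ 0.62520318 -0.32674516  0.107     ]
[408 271  23  20 364] [419.38461538 280.33791209] [ 0.47597943 -0.42976506  0.094     ] [ 0.46452717 -0.43448783  0.107     ]
```

View pics/w1.png

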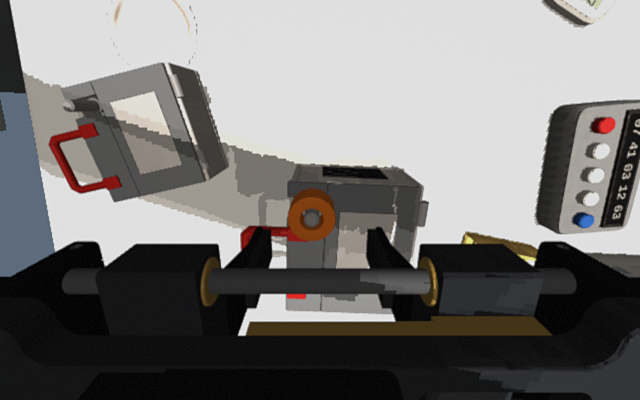

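The wrist view shows the ring and post at (311,215), between the opened fingers at columns 255 and 380, slightly robot-side. The ring estimate is (0.514,-0.174). I descend, grip and lift.

To row units: 0.061 m is 0.1017, -0.002 m is -0.0033.

Emit:
jog_arm(
  increments=[
    [[0,-0.0033,0.025],0,0.06],
    [[0,-0.0033,0.0583],0,0.06],
    [[0,-0.0033,0.0867],0,0.06],
    [[0,-0.0033,0.1],0,0.06],
    [[0,-0.0033,0.1017],0,0.06],
    [[0,-0.0033,0.1017],0,0.03],
    [[0,-0.0033,0.1017],0,0.03],
    [[0,-0.0033,0.1017],0,0.03],
    [[0,-0.0033,0.1017],0,0.03],
    [[0,-0.0033,0.1017],0,0.03],
  ],
  grip_n=12,
)

```text
time: 3.8
ee_pos: [0.5147, -0.1743, 0.0871]
eef_rot: [0.666, 0.746, 0.0, 0.0]
ft_force: [-0.7, -1.2, 3.6]
width: 0.0363
grip_force: 12.0
```

To row units: -0.07 m is -0.1167, -0.065 m is -0.1083.

Emit:
jog_arm(
  increments=[
    [[0,0,-0.0083],0,0.03],
    [[0,0,-0.025],0,0.03],
    [[0,0,-0.05],0,0.03],
    [[0,0,-0.0833],0,0.03],
    [[0,0,-0.1083],0,0.03],
    [[0,0,-0.1167],0,0.03],
    [[0,0,-0.1167],0,0.03],
  ],
)

```text
time: 4.5
ee_pos: [0.5149, -0.1743, 0.1575]
eef_rot: [0.666, 0.746, 0.0, 0.001]
ft_force: [0.2, 0.5, -0.7]
width: 0.0362
grip_force: 12.0
```

```bash
python3 - <<'E'
from bench import r
import cv2,numpy as np
d=r.camera('side');e=r.camera('wrist')
a=cv2.resize(d['img'][110:230,290:450],(640,480),interpolation=cv2.INTER_CUBIC);b=cv2.resize(e['img'][150:310,220:440],(160,116))
a[:116,:160]=b
cv2.imwrite('pics/l.png',a[:,:,::-1])
E
```

```text
(no output)
```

View pics/l.png

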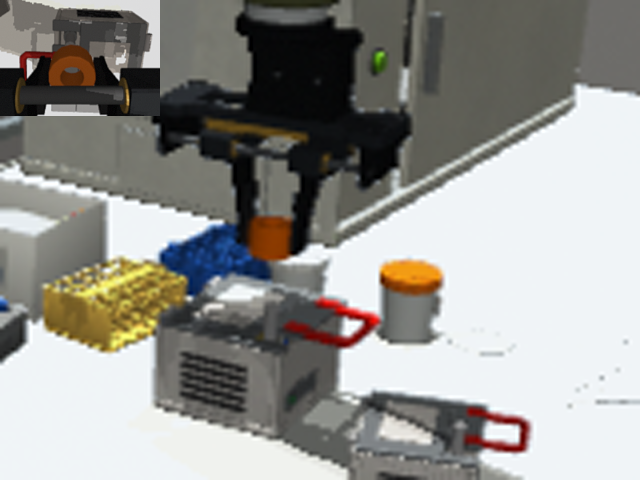

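The side view shows the ring held level between the fingers at about (270,237) in the crop, clear of the post. I carry it to bare worktop at about (0.57,-0.02).

To row units: 0.147 m is 0.245, 0.1466 m is 0.2443.

Emit:
jog_arm(
  increments=[
    [[0.02,0.01,0],0,0.03],
    [[0.0667,0.0333,0],0,0.03],
    [[0.125,0.0617,0.0167],0,0.03],
    [[0.1833,0.09,0.05],0,0.03],
    [[0.2217,0.11,0.1],0,0.03],
    [[0.24,0.1183,0.15],0,0.03],
    [[0.2443,0.1208,0.1917],0,0.03],
    [[0.2443,0.1208,0.2167],0,0.03],
    [[0.2443,0.1208,0.2333],0,0.03],
    [[0.2443,0.1208,0.2417],0,0.03],
    [[0.2443,0.1208,0.245],0,0.03],
    [[0.2443,0.1208,0.245],0,0.03],
  ],
)

```text
time: 5.8
ee_pos: [0.5703, -0.0206, 0.0102]
eef_rot: [0.666, 0.746, 0.0, 0.0]
ft_force: [-0.1, -0.1, -0.0]
width: 0.0369
grip_force: 12.0
```

To row units: 0.004 m is 0.0067, 0.003 m is 0.005.

Emit:
jog_arm(
  increments=[
    [[0,0,0.0025],0,0.03],
    [[0,0,0.005],0,0.03],
    [[0,0,0.0067],0,0.03],
    [[0,0,0.0067],0,0.03],
  ],
)

```text
time: 6.2
ee_pos: [0.57, -0.0204, 0.0061]
eef_rot: [0.666, 0.746, 0.0, 0.0]
ft_force: [-3.7, 0.2, 5.2]
width: 0.0363
grip_force: 12.0
```

```bash
python3 - <<'E'
from bench import r
from h import *
d=r.camera('side')
for z in (0,.002,.004):print(z,proj(d,[.57,-.02,z]))
hsv=cv2.cvtColor(d['img'],cv2.COLOR_RGB2HSV);m=((hsv[...,0]>5)&(hsv[...,0]<22)&(hsv[...,1]>150)).astype(np.uint8)
n,L,st,ce=cv2.connectedComponentsWithStats(m);print([ (st[i].tolist(),ce[i].round(1)) for i in range(1,n) if st[i,4]>80])
E
```

```text
0 [[315.28087729 228.42342366]]
0.002 [[315.28657589 227.85820678]]
0.004 [[315.29228237 227.29220737]]
[([385, 175, 15, 9, 102], array([392.1, 178.9])), ([308, 219, 11, 13, 122], array([313.3, 224.6]))]
```

Contact force is 5 N, so the ring rests on the table. I release it gently and rise.

To row units: -0.165 m is -0.275, -0.16 m is -0.2667.

Emit:
jog_arm(
  increments=[
    [[0,0,-0.0008],0,0.038],
    [[0,0,-0.0008],0,0.045],
    [[0,0,-0.0008],0,0.055],
    [[0,0,-0.0008],0,0.06],
    [[0,0,-0.0008],0,0.06],
    [[0,0,-0.025],0,0.06],
    [[0,0,-0.075],0,0.06],
    [[0,0,-0.15],0,0.06],
    [[0,0,-0.2167],0,0.06],
    [[0,0,-0.2667],0,0.06],
    [[0,0,-0.275],0,0.06],
  ],
)

```text
time: 7.35
ee_pos: [0.5719, -0.0203, 0.1761]
eef_rot: [0.666, 0.746, 0.003, 0.003]
ft_force: [0.1, -1.1, -0.2]
width: 0.0599
grip_force: 0.0
```

```bash
python3 - <<'E'
from bench import r
from h import *
C={c:r.camera(c) for c in ('side','scene','wrist')}
for c,d in C.items():
    hsv=cv2.cvtColor(d['img'],cv2.COLOR_RGB2HSV);m=((hsv[...,0]>5)&(hsv[...,0]<22)&(hsv[...,1]>130)).astype(np.uint8)
    n,L,st,ce=cv2.connectedComponentsWithStats(m);print(c,proj(d,[.57,-.02,.013]),[ (st[i].tolist(),atz(d,ce[i],.013).round(3)) for i in range(1,n) if st[i,4]>60])
# red pull
pv=[]
pl=[box(-.1015,-.0925,-.0415,.0175,.0735,.0825),box(-.1,-.06,-.0415,-.0325,.0735,.0825),box(-.1,-.06,.0085,.0175,.0735,.0825)]
for c,ww in {'scene':(slice(222,258),slice(338,380)),'side':(slice(176,202),slice(358,390))}.items():
    hsv=cv2.cvtColor(C[c]['img'],cv2.COLOR_RGB2HSV);H,S=hsv[...,0],hsv[...,1];red=((H<6)|(H>170))&(S>110)
    m=np.zeros_like(red);m[ww]=red[ww];pv.append((C[c],m));print(c,m.sum(),render(C[c],pl,[.556,-.2134,.114]).sum())
q,f=fit(pv,pl,[.556,-.2134,.114]);print(q,f,place(np.array([[-.097,-.012,.078]]),q),place(np.array([[-.097,-.012,.078]]),[.556,-.2134,.114]))
E
```

```text
side [[315.31805964 224.73548264]] [([291, 140, 28, 7, 71], array([ 1.155, -0.71 ,  0.013])), ([385, 175, 15, 9, 110], array([ 0.553, -0.526,  0.013])), ([301, 182, 35, 16, 193], array([ 0.747, -0.249,  0.013])), ([309, 219, 12, 13, 130], array([ 0.573, -0.019,  0.013]))]
scene [[322.63112553 212.66592801]] [([408, 271, 23, 20, 353], array([ 0.548, -0.4  ,  0.013]))]
wrist [[318.41333149 179.49529177]] [([302, 163, 33, 35, 762], array([ 0.57 , -0.021,  0.013])), ([200, 257, 20, 51, 526], array([ 0.441, -0.174,  0.013])), ([418, 256, 21, 51, 510], array([ 0.732, -0.141,  0.013])), ([246, 315, 307, 21, 4806], array([ 0.72 , -0.217,  0.013]))]
scene 196 243.10196078431375
side 101 148.45098039215685
[ 0.5598587  -0.20854675  0.12754679] 69.26449584960938 [[ 0.46517305 -0.2327878   0.078     ]] [[ 0.46099466 -0.23635617  0.078     ]]
```

The ring lies flat at (0.57,-0.02). Next I move above the pull.

To row units: -0.2 m is -0.3333, -0.1316 m is -0.2193.

Emit:
jog_arm(
  increments=[
    [[-0.025,-0.0167,0],0,0.04],
    [[-0.0833,-0.055,0],0,0.028],
    [[-0.1417,-0.0933,0],0,0.028],
    [[-0.2,-0.1333,0.0083],0,0.028],
    [[-0.2583,-0.1717,0.02],0,0.028],
    [[-0.3033,-0.2,0.03],0,0.028],
    [[-0.3267,-0.2167,0.0367],0,0.028],
    [[-0.3333,-0.2193,0.0367],0,0.028],
    [[-0.3333,-0.2193,0.0367],0,0.028],
  ],
)

```text
time: 8.4
ee_pos: [0.4614, -0.2337, 0.1478]
eef_rot: [0.666, 0.746, -0.0, -0.001]
ft_force: [0.0, -0.3, 0.2]
width: 0.0283
grip_force: 0.0
```

```bash
python3 - <<'E'
from bench import r
from h import *
d=r.camera('wrist');s=r.read_state();print(s['ee_pos'],s['width'])
hsv=cv2.cvtColor(d['img'],cv2.COLOR_RGB2HSV);H,S=hsv[...,0],hsv[...,1];red=(((H<6)|(H>170))&(S>110)).astype(np.uint8)
P=np.array([[-.097,-.012,.078],[-.097,.0085,.078],[-.097,-.0325,.078],[-.06,.013,.078],[.058,.065,.081],[-.058,.065,.081]])
print(proj(d,place(P,[.557,-.213,.114])).round(0).tolist())
n,L,st,ce=cv2.connectedComponentsWithStats(red);print([(st[i].tolist(),ce[i]) for i in range(1,n) if st[i,4]>60])
im=d['img'].copy()
for p in proj(d,place(P,[.557,-.213,.114])): cv2.circle(im,tuple(p.round().astype(int).tolist()),2,(0,255,0),-1)
cv2.imwrite('pics/w2.png',cv2.resize(im[150:330,200:460],(780,540),interpolation=cv2.INTER_CUBIC)[:,:,::-1])
E
```

```text
[ 0.46207798 -0.23296728  0.14807808] 0.028205147930737605
[[320.0, 208.0], [320.0, 185.0], [320.0, 229.0], [363.0, 180.0], [519.0, 116.0], [370.0, 116.0]]
[([108, 52, 75, 81, 1521], array([139.96844181,  93.99802761])), ([309, 165, 76, 77, 1675], array([336.16238806, 192.08059701])), ([357, 232, 20, 16, 255], array([366.93333333, 238.76470588]))]
```

View pics/w2.png

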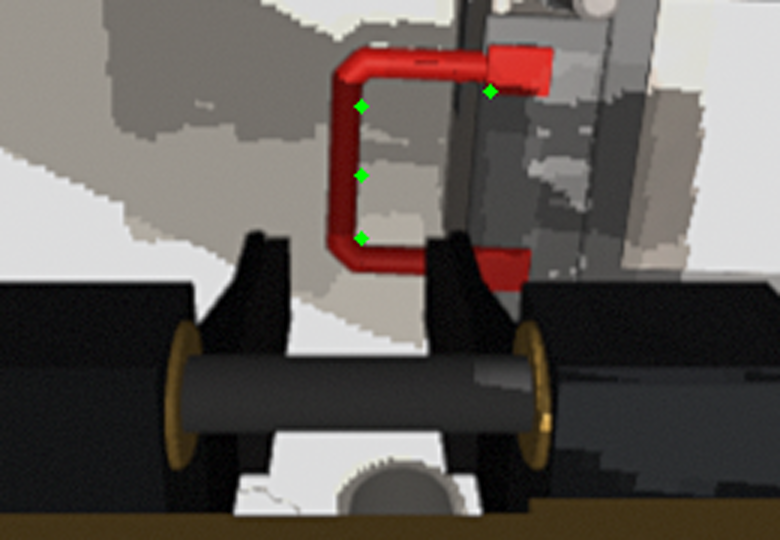

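The pull's bar is at crop column 344, about 4 mm robot-side of the fingers' midline; its rows run 65–260 and are centred well. I correct by 3.5 mm, descend and grip lightly.

To row units: 0.089 m is 0.1483, 0.085 m is 0.1417.

Emit:
jog_arm(
  increments=[
    [[0,-0.0058,0.0167],0,0.028],
    [[0,-0.0058,0.05],0,0.028],
    [[0,-0.0058,0.0917],0,0.028],
    [[0,-0.0058,0.125],0,0.028],
    [[0,-0.0058,0.1417],0,0.028],
    [[0,-0.0058,0.1483],0,0.028],
    [[0,-0.0058,0.1483],0,0.005],
    [[0,-0.0058,0.1483],0,0.005],
    [[0,-0.0058,0.1483],0,0.005],
    [[0,-0.0058,0.1483],0,0.005],
    [[0,-0.0058,0.1483],0,0.005],
  ],
  grip_n=8,
)

```text
time: 9.55
ee_pos: [0.4575, -0.2348, 0.0601]
eef_rot: [0.666, 0.746, -0.0, -0.0]
ft_force: [-5.9, 0.2, 4.6]
width: 0.0087
grip_force: 8.0
```

To row units: -0.1092 m is -0.182, -0.1015 m is -0.1692.

Emit:
jog_arm(
  increments=[
    [[0,0.0005,-0.0127],0,0.005],
    [[0,0.0017,-0.0255],0,0.005],
    [[0,0.0038,-0.0407],0,0.005],
    [[0,0.0068,-0.0555],0,0.005],
    [[0,0.0117,-0.0727],0,0.005],
    [[0,0.0175,-0.0897],0,0.005],
    [[0,0.0247,-0.106],0,0.005],
    [[0,0.0328,-0.1218],0,0.005],
    [[0,0.0437,-0.1392],0,0.005],
    [[0,0.0555,-0.1557],0,0.005],
    [[0,0.0672,-0.1692],0,0.005],
    [[0,0.0797,-0.182],0,0.005],
  ],
)

```text
time: 10.75
ee_pos: [0.5047, -0.231, 0.1709]
eef_rot: [0.667, 0.745, -0.001, 0.0]
ft_force: [-10.0, -4.0, 8.5]
width: 0.009
grip_force: 7.9
```

To row units: 0.1347 m is 0.2245, 0.1241 m is 0.2068.

Emit:
jog_arm(
  increments=[
    [[0,0.0137,-0.0153],0,0.005],
    [[0,0.0303,-0.0273],0,0.005],
    [[0,0.0478,-0.0385],0,0.005],
    [[0,0.066,-0.0478],0,0.005],
    [[0,0.0852,-0.0558],0,0.005],
    [[0,0.1048,-0.0622],0,0.005],
    [[0,0.1248,-0.0672],0,0.005],
    [[0,0.145,-0.0705],0,0.005],
    [[0,0.1655,-0.072],0,0.005],
    [[0,0.1862,-0.072],0,0.005],
    [[0,0.2068,-0.0703],0,0.005],
    [[0,0.2245,-0.0675],0,0.005],
  ],
)

```text
time: 11.95
ee_pos: [0.6405, -0.2158, 0.2109]
eef_rot: [0.666, 0.746, -0.0, 0.002]
ft_force: [-0.6, -6.7, 0.2]
width: 0.0086
grip_force: 8.0
```

The rows are not in the units I measure in: shifts go in shares of 0.6 m and turns go in shares of pi/2 rad. I convert before sending: -0.065 m is -0.1083, -0.055 m is -0.0917.

Emit:
jog_arm(
  increments=[
    [[0,0,0],0,0.015],
    [[0,0,0],0,0.03],
    [[0,0,0],0,0.03],
    [[0,0,0],0,0.03],
    [[0,0,-0.0167],0,0.03],
    [[0,0,-0.05],0,0.03],
    [[0,0,-0.0917],0,0.03],
    [[0,0,-0.1083],0,0.03],
  ],
)

```text
time: 12.75
ee_pos: [0.6403, -0.2138, 0.2779]
eef_rot: [0.666, 0.746, 0.001, 0.002]
ft_force: [0.3, -0.4, 0.5]
width: 0.03
grip_force: 0.0
```

Emit:
jog_arm(
  increments=[
    [[0,-0.0083,0],-0.0891,0.05],
    [[0.0017,-0.025,0],-0.1783,0.05],
    [[0.005,-0.05,0],-0.2674,0.05],
    [[0.01,-0.0833,0],-0.3565,0.05],
    [[0.015,-0.1167,0],-0.4456,0.05],
    [[0.0183,-0.1417,0],-0.5348,0.05],
    [[0.02,-0.1583,0],-0.6239,0.05],
    [[0.0213,-0.1628,0],-0.713,0.05],
    [[0.0213,-0.1628,0],-0.8021,0.05],
    [[0.0213,-0.1628,0],-0.8913,0.05],
    [[0.0213,-0.1628,0],-0.9804,0.05],
    [[0.0213,-0.1628,0],-0.9995,0.05],
  ],
)

```text
time: 13.95
ee_pos: [0.541, -0.212, 0.2743]
eef_rot: [-0.058, 0.998, 0.0, 0.0]
ft_force: [0.1, -0.8, -1.1]
width: 0.0502
grip_force: 0.0
```

```bash
python3 - <<'E'
from bench import r
from h import *
C={c:r.camera(c) for c in ('scene','side','wrist')};s=r.read_state();print(s['ee_pos'],s['joint_positions'].round(2) if hasattr(s['joint_positions'],'round') else s['joint_positions'],R.from_quat(s['eef_rot']).as_matrix().round(3).tolist())
d=C['wrist'];P=np.array([[-.012-.004,-.018,.074],[-.012+.004,-.018,.074],[-.012+.004,.018,.074],[-.016,.018,.074]])
print(proj(d,place(P,[.5555,-.213,.114])).round(0).tolist())
hsv=cv2.cvtColor(d['img'],cv2.COLOR_RGB2HSV);m=((hsv[...,0]>22)&(hsv[...,0]<35)&(hsv[...,1]>120)).astype(np.uint8)
n,L,st,ce=cv2.connectedComponentsWithStats(m);print([(st[i].tolist(),ce[i].round(1),atz(d,ce[i],.074).round(4)) for i in range(1,n) if st[i,4]>60])
# flap angle check from side/scene red bar
for c in C: print(c,[(round(q['p'],2),(np.array(q['position'])*[640,400]).round(0)) for q in r.recognise(c,'plate_tab')], [(round(q['p'],2),(np.array(q['position'])*[640,400]).round(0)) for q in r.recognise(c,'flap_pull')])
im=np.vstack([cv2.resize(d['img'][60:360,100:580],(640,400)),np.hstack([cv2.resize(C[c]['img'][v:v+100,u:u+160],(320,200)) for c,(u,v) in {'scene':(300,150),'side':(270,110)}.items()])])
cv2.imwrite('pics/w3.png',im[:,:,::-1])
E
```

```text
[ 0.54103273 -0.21207891  0.27429694] [ 0.4   0.22 -0.12  1.5   0.03  1.43  1.96] [[-0.994, -0.109, 0.0], [-0.109, 0.994, 0.0], [-0.0, -0.0, -1.0]]
[[303.0, 171.0], [303.0, 177.0], [331.0, 177.0], [331.0, 171.0]]
[([304, 167, 27, 8, 193], array([316.9, 170.8]), array([ 0.5388, -0.215 ,  0.074 ])), ([239, 243, 18, 22, 94], array([246.3, 251.1]), array([ 0.6666, -0.3026,  0.074 ]))]
scene [(0.61, array([364., 236.]))] [(0.83, array([299., 254.])), (0.82, array([386., 202.])), (0.17, array([283., 190.]))]
side [(0.62, array([361., 177.]))] [(0.83, array([335., 166.])), (0.76, array([397., 218.]))]
wrist [(0.56, array([314., 168.]))] [(0.94, array([401.,  27.])), (0.8, array([315., 249.]))]
```

View pics/w3.png

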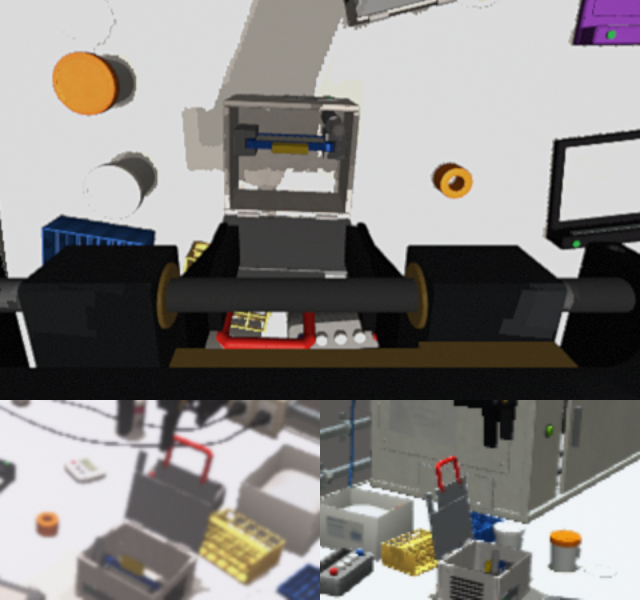

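The flap stands just past upright, with its red pull at scene (386,202). The yellow tab shows in the open housing at wrist (317,171) and sits under the tool. I descend to 0.13 and measure again.

To row units: 0.143 m is 0.2383, 0.05 m is 0.0833.

Emit:
jog_arm(
  increments=[
    [[0,-0.0008,0.0333],0,0.05],
    [[0,-0.0017,0.0833],0,0.05],
    [[0,-0.0033,0.1417],0,0.05],
    [[0,-0.0038,0.1917],0,0.05],
    [[0,-0.0038,0.225],0,0.05],
    [[0,-0.0038,0.2383],0,0.05],
    [[0,-0.0038,0.2383],0,0.05],
    [[0,-0.0038,0.2383],0,0.05],
  ],
)

```text
time: 15.2
ee_pos: [0.5421, -0.2145, 0.1325]
eef_rot: [-0.056, 0.998, -0.0, 0.001]
ft_force: [-0.7, 0.7, 0.9]
width: 0.0503
grip_force: 0.0
```

```bash
python3 - <<'E'
from bench import r
from h import *
d=r.camera('wrist');s=r.read_state();print(s['ee_pos'])
for z in (.074,):
  hsv=cv2.cvtColor(d['img'],cv2.COLOR_RGB2HSV);m=((hsv[...,0]>22)&(hsv[...,0]<35)&(hsv[...,1]>100)).astype(np.uint8)
  n,L,st,ce=cv2.connectedComponentsWithStats(m)
  for i in range(1,n):
    if st[i,4]>150:
        c=np.argwhere(L==i)[:,::-1].astype(np.float32);b=cv2.boxPoints(cv2.minAreaRect(c));print(st[i],ce[i]);print([atz(d,q,.074).round(4).tolist() for q in b])
P=np.array([[-.016,-.018,.074],[-.008,-.018,.074],[-.008,.018,.074],[-.016,.018,.074]]);Q=proj(d,place(P,[.554,-.213,.114]));print(Q.round(0).tolist())
print('tcp col',proj(d,np.array(s['ee_pos'])-[0,0,.05]))
im=d['img'].copy();cv2.polylines(im,[Q.round().astype(int)],True,(0,255,0),1)
cv2.imwrite('pics/w4.png',cv2.resize(im[130:290,200:440],(780,520),interpolation=cv2.INTER_CUBIC)[:,:,::-1])
E
```

```text
[ 0.54219802 -0.21453551  0.13271328]
[299 198  42  16 574] [319.48432056 205.85714286]
[[0.5452, -0.2312, 0.074], [0.5329, -0.2319, 0.074], [0.5304, -0.1981, 0.074], [0.5427, -0.1968, 0.074]]
[[297.0, 206.0], [298.0, 215.0], [341.0, 215.0], [341.0, 206.0]]
tcp col [[318.96198413 214.57855212]]
```

View pics/w4.png

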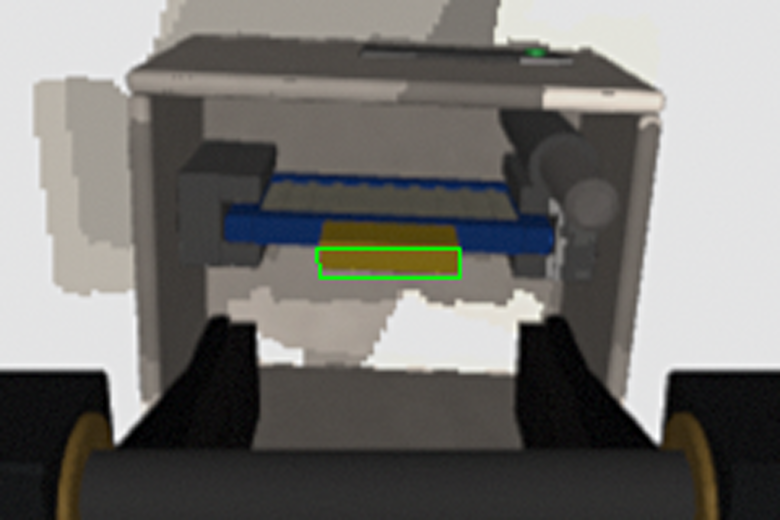

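The top of the tab is at crop (390,262), within 2 mm of the prediction. I shift 1.7 mm robotward, descend to 3 mm above the frame's shoulder and grip the tab across its width.

To row units: 0.0735 m is 0.1225, 0.071 m is 0.1183.

Emit:
jog_arm(
  increments=[
    [[0.0017,0,0.0167],0,0.05],
    [[0.0028,0,0.05],0,0.05],
    [[0.0028,0,0.0833],0,0.05],
    [[0.0028,0,0.1067],0,0.05],
    [[0.0028,0,0.1183],0,0.05],
    [[0.0028,0,0.1225],0,0.05],
    [[0.0028,0,0.1225],0,0.045],
    [[0.0028,0,0.1225],0,0.03],
    [[0.0028,0,0.1225],0,0.03],
    [[0.0028,0,0.1225],0,0.03],
    [[0.0028,0,0.1225],0,0.03],
  ],
  grip_n=20,
)

```text
time: 16.35
ee_pos: [0.5402, -0.2146, 0.0585]
eef_rot: [-0.057, 0.998, -0.0, 0.001]
ft_force: [0.3, 0.1, 5.0]
width: 0.0356
grip_force: 20.0
```

To row units: -0.125 m is -0.2083, -0.115 m is -0.1917.

Emit:
jog_arm(
  increments=[
    [[0,0,-0.0067],0,0.03],
    [[0,0,-0.0167],0,0.03],
    [[0,0,-0.03],0,0.03],
    [[0,0,-0.045],0,0.03],
    [[0,0,-0.06],0,0.03],
    [[0,0,-0.0767],0,0.03],
    [[0,0,-0.0967],0,0.03],
    [[0,0,-0.125],0,0.03],
    [[0,0,-0.1583],0,0.03],
    [[0,0,-0.1917],0,0.03],
    [[0,0,-0.2083],0,0.03],
    [[0,0,-0.2083],0,0.03],
  ],
  grip_n=25,
)

```text
time: 17.55
ee_pos: [0.5405, -0.2147, 0.1845]
eef_rot: [-0.057, 0.998, -0.001, 0.001]
ft_force: [0.6, 0.4, -0.6]
width: 0.0358
grip_force: 25.0
```

```bash
python3 - <<'E'
from bench import r
from h import *
C={c:r.camera(c) for c in ('side','scene')};s=r.read_state();print(s['time'],s['ee_pos'],s['width'])
t=np.array(s['ee_pos'])
for c,d in C.items():
    print(c,proj(d,[t-[0,0,.0505],t]).round(0).tolist())
def crop(c):
    u,v=proj(C[c],t-[0,0,.03])[0].astype(int);return cv2.resize(C[c]['img'][max(v-60,0):v+60,u-65:u+65],(400,370),interpolation=cv2.INTER_CUBIC)
cv2.imwrite('pics/p.png',np.hstack([crop(c) for c in C])[:,:,::-1])
# pad refine: white panel centre
E
```

```text
17.65 [ 0.53938698 -0.2144018   0.18220295] 0.03508324884814212
side [[358.0, 173.0], [359.0, 159.0]]
scene [[367.0, 215.0], [368.0, 201.0]]
```

View pics/p.png

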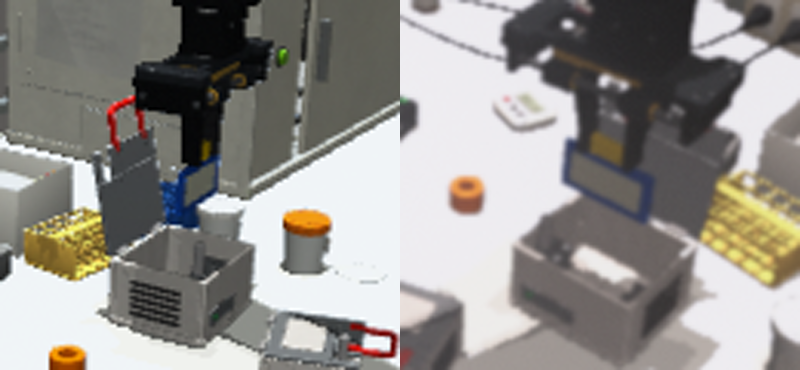

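The plate is out of the housing, upright in the grip (side crop (200,180)), with the flap open and the ring lying there. Now I refine the white panel's pose by fitting it in both pictures.

```bash
python3 - <<'E'
from h import *
import pickle
C,M=pickle.load(open('m.pkl','rb'))
q0=[.5622,.1694,.2504]
v=[]
for c in C:
    d=C[c];hull=render(d,[box(-.064,.047,-.064,.064,.01,.01)],q0)>.5
    g=cv2.cvtColor(d['img'],cv2.COLOR_RGB2GRAY);t,_=cv2.threshold(g[hull],0,255,cv2.THRESH_OTSU)
    hull=cv2.erode(hull.astype(np.uint8),np.ones((3,3)))>0
    m=(g>t)&hull;v.append((d,m));print(c,t,m.sum(),render(d,[box(-.046,.046,-.056,.056,.011,.011)],q0).sum())
P=[box(-.046,.046,-.056,.056,.011,.0111)]
p0=place(np.array([[-.009,0,.011]]),q0)[0];print(p0)
print(fit(v,P,[p0[0],p0[1],.25]));[print(fit([x],P,[p0[0],p0[1],.25])) for x in v]
E
```

```text
scene 160.0 495 540.8823529411766
side 134.0 789 836.5411764705882
[0.55348068 0.16716988 0.011     ]
(array([0.55262239, 0.16869635, 0.24771742]), np.float64(12.96257209777832))
(array([0.55444719, 0.17005347, 0.22712452]), np.float64(5.353796482086182))
(array([0.55227143, 0.16844422, 0.24745155]), np.float64(5.379661560058594))
```

To row units: 0.358 m is 0.5967, 0.336 m is 0.56, -0.134 rad is -0.0853.

Emit:
jog_arm(
  increments=[
    [[-0.0017,0.0133,0],0,0.03],
    [[-0.005,0.0417,0],0,0.03],
    [[-0.0133,0.0883,0],0,0.03],
    [[-0.0217,0.1467,0],-0.0064,0.03],
    [[-0.03,0.2067,0],-0.0191,0.03],
    [[-0.0383,0.2667,0],-0.0318,0.03],
    [[-0.0483,0.3267,0],-0.0446,0.03],
    [[-0.0567,0.3867,0],-0.0573,0.03],
    [[-0.065,0.4467,0],-0.07,0.03],
    [[-0.075,0.5067,0],-0.0796,0.03],
    [[-0.0833,0.56,0.005],-0.0853,0.03],
    [[-0.0883,0.5967,0.0133],-0.0853,0.03],
  ],
)

```text
time: 18.85
ee_pos: [0.5506, 0.1517, 0.1746]
eef_rot: [-0.125, 0.992, 0.001, -0.0]
ft_force: [0.4, -0.2, 0.1]
width: 0.036
grip_force: 25.0
```

Emit:
jog_arm(
  increments=[
    [[-0.0033,0.02,0.01],0,0.03],
    [[-0.0042,0.03,0.0167],0,0.03],
    [[-0.0045,0.035,0.0217],0,0.03],
    [[-0.0045,0.035,0.0233],0,0.03],
    [[-0.0045,0.035,0.0233],0,0.03],
    [[-0.0045,0.035,0.0233],0,0.03],
    [[-0.0045,0.035,0.0233],0,0.03],
  ],
)

```text
time: 19.55
ee_pos: [0.5497, 0.1676, 0.161]
eef_rot: [-0.123, 0.992, -0.0, 0.0]
ft_force: [1.1, 0.2, -1.5]
width: 0.0357
grip_force: 25.0
```

```bash
python3 - <<'E'
from bench import r
from h import *
C={c:r.camera(c) for c in ('side','scene')};s=r.read_state();t=np.array(s['ee_pos']);Rm=R.from_quat(s['eef_rot']).as_matrix();yaw=np.arctan2(Rm[1,1],Rm[0,1])-np.pi/2
print(s['time'],t,yaw,s['width'],s['joint_positions'])
fr=[box(-.004,.004,-.045,.045,t[2]-.0505,t[2]-.0025)]
v=[]
for c,d in C.items():
    q=sorted(r.regions_of(c,'plate'),key=lambda q:-q['p'])
    print(c,[(round(k['p'],2),(np.array(k['position'])*[640,400]).round(),k['pixels'].sum()) for k in q],proj(d,t-[0,0,.03]).round(),render(d,fr,[t[0],t[1],yaw]).sum())
out=[]
for c,d in C.items():
    u,w=proj(d,t-[0,0,.06])[0].astype(int)-[65,60];w=max(w,0);im=cv2.resize(d['img'][w:w+120,u:u+130],(400,369),interpolation=cv2.INTER_CUBIC)
    k=400/130
    for P,q in ((fr[0],[t[0],t[1],yaw]),(box(-.046,.046,-.056,.056,.011,.0111),[.553,.168,.248])):
        h=cv2.convexHull(((proj(d,place(P,q))-[u,w]+.5)*k).astype(np.int32));cv2.polylines(im,[h],True,(0,255,0),1)
    out.append(im)
cv2.imwrite('pics/f.png',np.hstack(out)[:,:,::-1])
E
```

```text
19.65 [0.54954729 0.16789509 0.1609625 ] 0.2466282178614294 0.03530480158947497 [-0.05539547  0.28963265 -0.38038025  1.66332599  0.11372786  1.21007566
  1.35583744]
side [(0.93, array([276., 212.]), np.int64(396))] [[279. 214.]] 427.2313725490196
scene [(0.73, array([277., 158.]), np.int64(296))] [[279. 162.]] 376.33725490196076
```

View pics/f.png

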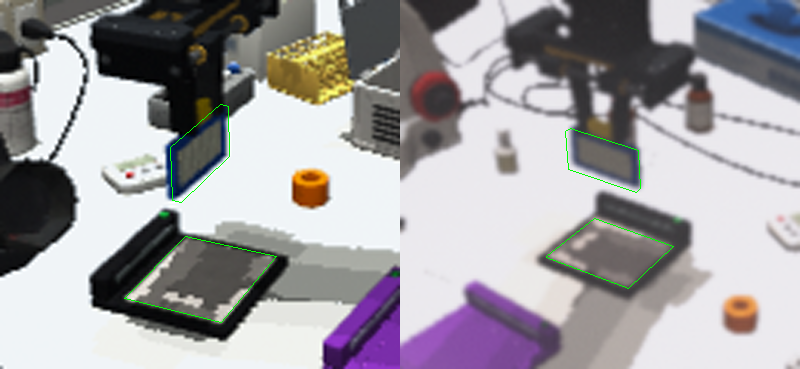

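The plate hangs upright over the panel, parallel to the reader bar and well centred (side (276,212), scene (277,158)). I trim by 2 mm, let it settle and hand in.

To row units: -0.002 m is -0.0033, -0.001 m is -0.0017.

Emit:
jog_arm(
  increments=[
    [[-0.0017,0,0],0,0.03],
    [[-0.0033,0,0],0,0.03],
    [[-0.0033,0,0],0,0.03],
    [[-0.0033,0,0],0,0.03],
    [[-0.0033,0,0],0,0.03],
    [[-0.0033,0,0],0,0.03],
    [[-0.0033,0,0],0,0.03],
    [[-0.0033,0,0],0,0.03],
  ],
)

```text
time: 20.55
ee_pos: [0.5513, 0.1687, 0.1608]
eef_rot: [-0.123, 0.992, -0.0, 0.0]
ft_force: [0.2, 1.0, -0.9]
width: 0.0356
grip_force: 25.0
```

```bash
python3 -c "
from bench import r
print(r.read_state()['joint_vel']); print(r.close_job())"
```

```text
[ 0.00015866 -0.00243127 -0.0011103  -0.00082832  0.00136584 -0.0016178
 -0.00132092]
the job is handed in; nothing more can be done
None
```

I handed the job in at about 20.6 s of the 61 s allowed: the ring lies flat on the bare worktop, the flap stands open just past upright, and the plate is held upright and still over the white panel, parallel to the reader bar with its lower edge about 10 cm above it; the verdict was not reported.

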